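Couple the buffer reservoir

TASK

Pick up the larger of the two black cam-arm couplings and push it, mouth down, fully home onto the larger grooved adaptor on the lid of the white buffer reservoir, leaving its two cam arms raised. Then swing its two cam arms fully down, first one and then the other (either may be first), and leave the coupling sitting there upright.

Things in the scene. Friction and masses are not known exactly. Their poses are not given: they have to be found in the camera images.
- coupling_grip (a point): Larger black coupling, loose, mouth down, 95 mm tall, 0.35 kg: socket 60 mm dia, 45 tall (bore 49 dia, 34 deep), on top a 28 mm dia, 50 tall spigot to grip. Point: mid-spigot on the axis, 70 mm above the rim, z up. Two steel cam arms stick out to its +y (left) and -y (right): pivots 33 mm off the axis, 54 below this point; grip the +x and -x sides. A 2/3 size twin is a bystander.
- adaptor_top (a point): Top centre of the larger of two upright steel grooved adaptors on the fixed white reservoir (190 x 280 mm, lid at 80 mm). It stands 68 mm above the lid, 44 mm dia, nose tapered to 28 in the top 8 mm. Home: the bore's ceiling rests on this point, so coupling_grip is 36 mm above it; any heading fits. The smaller adaptor, 44 mm tall, is 125 mm off to this point's -y.
- coupling_left_arm (a joint): Cam arm at the coupling's +y, a flat bar 18 mm wide, 6 thick, reaching 60 mm from its pivot. 0 rad: fully down on its firm stop, 40 deg below level; 0.70: level; starts raised at 1.2 to 1.5, limit 1.55. Stays where left (friction 0.06 N m). Push it down from above with shut fingers 30 to 40 mm out from the pivot, 2 to 4 N. Once down, its cam lies in the adaptor's groove.
- coupling_right_arm (a joint): The same for the cam arm at the coupling's -y.
Not all that is in view belongs to the job. What is shaped like the part that bears coupling_grip but turquoise is not meant.

How it is judged:
By the outcome, as a careful person would: the job done as asked, in the order asked, and still so for the second after the job is handed in, with the robot touching nothing.
It also fails if it takes over 51 s, if anything falls off the work surface, if the arm or the gripper's body presses on something with over 40 N, if the wrist force passes 120 N, or if a joint passes its speed limit or range.

ROBOT

A 7-joint arm with a two-finger parallel gripper is mounted at the origin on the work surface. World frame = base frame: x ahead of the robot, y to its left, z up, the work surface at z = 0. Lengths are in m, angles in rad, forces in N, time in s.
With the tool pointing down it reaches from about 0.4 to 0.875 m from the base axis. Payload 6.5 kg.
Tool frame: the origin (TCP) lies on the centre line of the jaws, within the pads' length; the fingertips stand 14 mm ahead of it and the grasp point (between the pads) lies 5 mm behind it; z points along the fingers, y is the direction in which the jaws open and shut (so a half turn about z gives the same grasp; the last joint's range is limited). The gripper opens to 85 mm and grips with 20 to 120 N. Pads are 22 mm wide; open, the fingers measure 114 mm over their backs; the gripper's body (76 mm by 85 mm) begins 54 mm behind the grasp point. The pads swing forward as they close: fully open they stand 13 mm farther back than shut.
Start: joints at [1.055, 0.536, -0.004, 1.538, 0.003, 1.067, -0.071], TCP at [0.283, -0.585, 0.245] pointing down, gripper open.
Joint ranges: [-2.7, 2.7], [-0.37, 2.16], [-1.27, 1.26], [0.24, 2.4], [-1.31, 4.45], [0.19, 1.91], [-2.76, 2.76]. Speed limits (rad/s): [2.39, 2.39, 3.14, 3.14, 3.14, 3.14, 3.14].

INTERFACE

Orientations are given as a rotation vector (axis times angle).
In Python, from station import ctrl gives the robot as it stands. The module is installed in compiled form; this text tells all that it offers.
- The arm moves only by the tool arm_command, never from a script. Its argument "deltas" is one flat list of numbers, 7 for each row, row after row: the shift along the world's x, y, z in mm, then the turn, a rotation vector about the world's x, y, z in rad, then the opening, from -1 (shut) to 1 (fully open). In form: [tx, ty, tz, ax, ay, az, jaw, tx, ty, tz, ax, ay, az, jaw, ...]. A call has 1 to 8 rows; each row shifts and turns the commanded pose from where the row before left it; what a row does not reach is not made up. A row lasts 1/12 s, in which the tool goes at most 41.7 mm and 7.16 degrees, less where a joint would pass 70% of its speed; a pose out of reach is approached as far as the arm can. A call with a gripper value outside its range is refused whole. The fingers move at their own pace and stop on an object; "grip_force" is the grip in N (left out, the last holds). Time passes only in rows, so rows that do not move let the fingers close. It gives the time, the measured TCP pose, the force and the opening at its end, in the units of the state.
- ctrl.sense(): the state, without advancing time (a new reading comes with each control period).
- ctrl.grab_frame(name): name is "scene" or "side" or "wrist"; returns (picture, depth): 420x560x3 uint8, red, green, blue; 420x560 float32, m along the optical axis (not along the pixel's ray), 0 where there is no reading.
- ctrl.camera_info(name): a dict with "intrinsics" (3x3 intrinsics, pixels), "R" (3x3) and "t" (3): a world point X has camera coordinates R X + t. Camera axes: x right, y down, z forward; pixel columns grow to the right and rows downward; lengths in m; the calibration is good to about 2 mm. A picture is of the moment at which its call begins: read the wrist's pose just before it. camera_info takes no time and is no camera call; for the wrist camera it gives the pose at the moment of the call.
- ctrl.hand_in(): hands the job in, once; it reports no verdict.
The state is a dict: "t": time; "joints": joint angles; "joint_velocities": joint speeds; "effort": joint torques, N m; "ee_pos": TCP position; "orientation": TCP orientation; "contact_force": force on the tool from outside, world axes, zero at the start; "ft_torque": the same for the moment, N m; "opening": opening from 0.0 (shut) to 1.0 (fully open).
Only numpy, scipy, OpenCV 4.12 (cv2) and the standard library are available. Lean on these libraries where they do the work, as an engineer would, in place of code of your own. Each camera call takes 0.05 s, during which the arm holds its last target. There are 200 camera calls.

## Working session

There is one attempt and no reset: what is moved stays moved. The work goes in short steps, Python scripts to look and compute and a tool call to move; the robot and the scene stay as the last step left them, time stands still between calls to the robot, and variables do not carry over. Pictures are saved under pics/ and viewed, about 8 in all and at most 12, crops included, and the job is handed in when it is done.

Besides the shell and the picture viewer there is one more tool, called after "Emit:" as name(argument=value, ...), one argument or row to a line, values as JSON. arm_command: Moves the arm, as the interface text tells. Its arguments: {"type":"object","properties":{"deltas":{"type":"array"},"grip_force":{"type":"number"}},"required":["deltas"]}

```bash
mkdir -p pics; cat > h.py <<'E'
import numpy as np, cv2, sys
from station import ctrl
def grab(n,save=None):
    i=ctrl.camera_info(n); p,d=ctrl.grab_frame(n)
    np.savez('last_%s.npz'%n,p=p,d=d,K=i["intrinsics"],R=i["R"],t=i["t"])
    if save: cv2.imwrite('pics/'+save,p[:,:,::-1])
    return p,d,i
def world(n):
    z=np.load('last_%s.npz'%n);d=z['d'];v,u=np.mgrid[:d.shape[0],:d.shape[1]]
    c=np.stack([u,v,np.ones_like(u)],-1)@np.linalg.inv(z['K']).T*d[...,None]
    w=(c-np.array(z['t']).ravel())@np.array(z['R']); w[d==0]=np.nan
    return w,z['p']
E
python3 - <<'E'
from h import *
a=grab('scene','s1.png');b=grab('side','d1.png')
print(ctrl.sense())
for n in('scene','side'):
  i=ctrl.camera_info(n);print(n,-np.array(i['R']).T@np.array(i['t']).ravel())
E
```

```text
{'t': 0.1, 'joints': array([ 1.05479715,  0.537112  , -0.00440644,  1.53872062,  0.00262524,
        1.06731432, -0.07120181]), 'joint_velocities': array([-0.00012383,  0.0002398 ,  0.00038797, -0.00262128, -0.00010985,
        0.00133822, -0.0003765 ]), 'effort': array([ 2.92190743e-03, -5.84564602e+01,  1.05246238e+00, -2.59776843e+01,
        1.27418636e-02,  4.58432653e-03,  7.12059872e-06]), 'ee_pos': array([ 0.28234769, -0.58489097,  0.24450795]), 'orientation': array([-3.06102556e+00, -7.00357383e-01,  7.73991601e-04]), 'contact_force': array([-0.18716393,  0.04581588,  0.09986232]), 'ft_torque': array([-0.01633766, -0.00488252, -0.03048011]), 'opening': 0.9995625452360821}
scene [0.93149901 0.47763635 1.05790047]
side [ 0.28354782 -0.3223936   0.76185554]
```

View pics/s1.png

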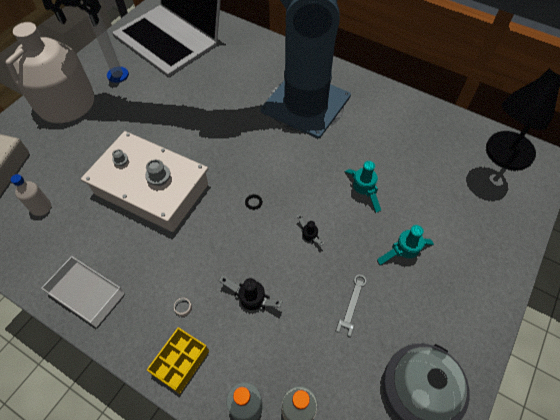

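View pics/d1.png

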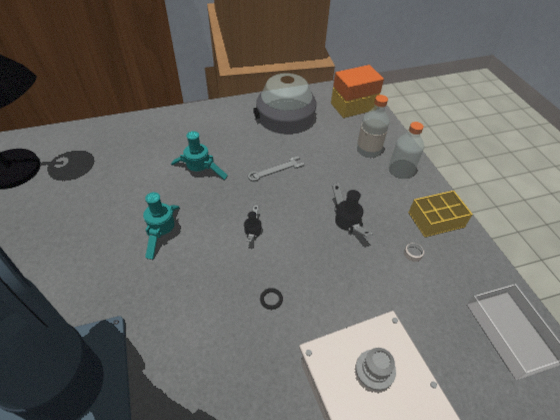

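The scene view has the larger black coupling at about (251,293), the larger adaptor top at (156,166) and the smaller adaptor at (119,156). The side view has the coupling at (350,208) and the adaptor at (378,360). Next I'll measure both with depth.

```bash
python3 - <<'E'
from h import *
np.set_printoptions(precision=4,suppress=True)
from scipy.optimize import least_squares
def circ(P):
    r=least_squares(lambda q:np.hypot(P[:,0]-q[0],P[:,1]-q[1])-q[2],[*np.mean(P[:,:2],0),.02],loss='soft_l1',f_scale=.002).x
    return r
def box(w,u0,u1,v0,v1): return w[v0:v1,u0:u1].reshape(-1,3)
for n,bc,ba in (('scene',(215,290,270,320),(140,175,150,190)),('side',(325,375,180,245),(350,405,335,395))):
    w,p=world(n)
    P=box(w,*bc);C=box(p,*bc).astype(int)
    k=(P[:,2]>.003)
    for lo,hi in((.055,.085),(.085,.11),(.01,.04)):
        m=k&(P[:,2]>lo)&(P[:,2]<hi)&(C.max(1)<70); print(n,'coup',lo,m.sum(),circ(P[m]) if m.sum()>5 else '')
    t=P[:,2]>np.nanmax(P[:,2])-.006;print(' top',P[t].mean(0),np.nanmax(P[:,2]))
    # arms: brighter
    m=k&(C.max(1)>90)&(P[:,2]>.02);print(' arm',m.sum());
    a=P[m]; print(a[np.argsort(a[:,2])][::max(1,len(a)//12)])
    P=box(w,*ba);m=P[:,2]>.143;print(' adap top',m.sum(),P[m].mean(0),np.nanmax(P[:,2]));
    m=P[:,2]>.095;print(' circ',circ(P[m&(P[:,2]<.14)]))
    print(' lid',np.nanmedian(P[:,2]))
w,p=world('scene');P=box(w,108,130,145,165);m=P[:,2]>.115;print('small',P[m].mean(0))
E
```

```text
scene coup 0.055 64 [0.639  0.215  0.0141]
scene coup 0.085 146 [0.64   0.2157 0.0111]
scene coup 0.01 156 [0.6309 0.212  0.0389]
 top [0.6403 0.2158 0.0959] 0.100208348580447
 arm 229
[[0.6504 0.2496 0.0203]
 [0.6394 0.1732 0.0239]
 [0.6388 0.2537 0.0265]
 [0.6413 0.1691 0.0292]
 [0.6383 0.1615 0.0322]
 [0.6516 0.1563 0.0343]
 [0.6391 0.1597 0.0377]
 [0.6332 0.2674 0.0399]
 [0.6518 0.1428 0.0427]
 [0.6315 0.2747 0.0465]
 [0.6531 0.1505 0.0492]
 [0.6225 0.2857 0.0546]
 [0.6285 0.2894 0.0608]]
 adap top 70 [ 0.5185 -0.1492  0.1456] 0.15229731601286145
 circ [ 0.5154 -0.1534  0.0221]
 lid 0.08166452393513465
side coup 0.055 115 [0.638  0.2158 0.0146]
side coup 0.085 136 [0.6369 0.2132 0.0114]
side coup 0.01 202 [0.6447 0.2192 0.0382]
 top [0.6374 0.214  0.0952] 0.09809459746319336
 arm 235
[[0.6486 0.1804 0.0201]
 [0.6435 0.176  0.0236]
 [0.6502 0.1704 0.0281]
 [0.6292 0.2537 0.031 ]
 [0.634  0.2664 0.0341]
 [0.6389 0.1546 0.0368]
 [0.6265 0.2631 0.0399]
 [0.6221 0.2656 0.0421]
 [0.6265 0.278  0.0457]
 [0.6485 0.1375 0.0475]
 [0.632  0.2798 0.0493]
 [0.6342 0.2799 0.052 ]
 [0.6234 0.2874 0.058 ]]
 adap top 218 [ 0.5093 -0.1574  0.1458] 0.1501681684568569
 circ [ 0.5116 -0.1559  0.0237]
 lid 0.08155273324340839
small [ 0.5242 -0.2772  0.1206]
```

```bash
python3 - <<'E'
from h import *
a=cv2.imread('pics/s1.png')[255:335,205:300];b=cv2.imread('pics/d1.png')[170:250,310:405]
cv2.imwrite('pics/c1.png',np.hstack([cv2.resize(x,(400,336),interpolation=cv2.INTER_CUBIC) for x in(a,b)]))
E
```

```text
(no output)
```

View pics/c1.png

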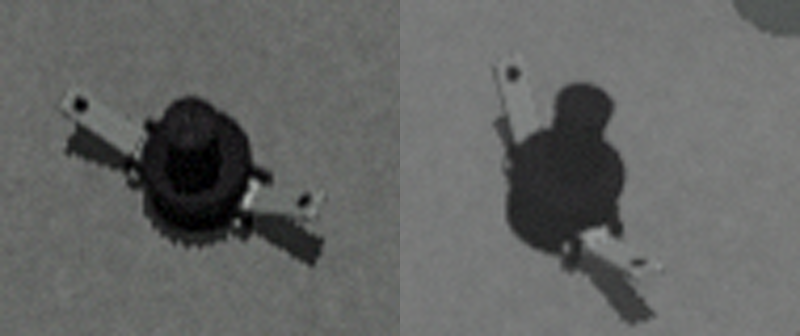

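The coupling centre is about (0.638, 0.215), its top z is about 0.096 (expected 0.095), and the arms lie at a yaw of about +0.17. The adaptor is about (0.5135, -0.1545). The crop shows both arms raised. I'll move above the coupling first.

Emit:
arm_command(
  deltas=[14.8, 33.3, 0, 0, 0, 0.054, 1, 14.8, 33.3, 0, 0, 0, 0.054, 1, 14.8, 33.3, 0, 0, 0, 0.054, 1, 14.8, 33.3, 0, 0, 0, 0.054, 1, 14.8, 33.3, 0, 0, 0, 0.054, 1, 14.8, 33.3, 0, 0, 0, 0.054, 1, 14.8, 33.3, 0, 0, 0, 0.054, 1, 14.8, 33.3, 0, 0, 0, 0.054, 1],
)

```text
t: 0.77
ee_pos: [0.4011, -0.3171, 0.2451]
orientation: [-2.839, -1.344, 0.001]
contact_force: [0.6, -0.6, 0.8]
opening: 1.001
```

Emit:
arm_command(
  deltas=[14.8, 33.3, 0, 0, 0, 0.054, 1, 14.8, 33.3, 0, 0, 0, 0.054, 1, 14.8, 33.3, 0, 0, 0, 0.054, 1, 14.8, 33.3, 0, 0, 0, 0.054, 1, 14.8, 33.3, 0, 0, 0, 0.054, 1, 14.8, 33.3, 0, 0, 0, 0.054, 1, 14.8, 33.3, 0, 0, 0, 0.054, 1, 14.8, 33.3, 0, 0, 0, 0.054, 1],
)

```text
t: 1.43
ee_pos: [0.5195, -0.0509, 0.2451]
orientation: [-2.485, -1.921, 0.001]
contact_force: [0.2, -0.5, -0.9]
opening: 1.0
```

Emit:
arm_command(
  deltas=[14.8, 33.3, 0, 0, 0, 0.054, 1, 14.8, 33.3, 0, 0, 0, 0.054, 1, 14.8, 33.3, 0, 0, 0, 0.054, 1, 14.8, 33.3, 0, 0, 0, 0.054, 1, 14.8, 33.3, 0, 0, 0, 0.054, 1, 14.8, 33.3, 0, 0, 0, 0.054, 1, 14.8, 33.3, 0, 0, 0, 0.054, 1, 0, 0, 0, 0, 0, 0, 1],
)

```text
t: 2.1
ee_pos: [0.623, 0.1896, 0.2449]
orientation: [-2.067, -2.36, -0.008]
contact_force: [-2.2, 0.9, 0.4]
opening: 1.003
```

```bash
python3 - <<'E'
from h import *
from scipy.spatial.transform import Rotation as R
np.set_printoptions(precision=4,suppress=True)
s=ctrl.sense();print(s['t'],s['ee_pos'],R.from_rotvec(s['orientation']).as_matrix(),s['contact_force'],s['joints'])
p,d,i=grab('wrist','w1.png')
w,p=world('wrist');m=(w[...,2]>.09)&(w[...,2]<.11)&(np.hypot(w[...,0]-.638,w[...,1]-.215)<.03)
print('spigot top',m.sum(),w[m].mean(0),(w[m].max(0)+w[m].min(0))/2)
r=np.hypot(w[...,0]-.638,w[...,1]-.215);m=(w[...,2]>.03)&(w[...,2]<.08)&(r>.045)&(r<.1)
for s in(1,-1):
  q=w[m&(s*(w[...,1]-.215)>0)]
  if len(q):print(s,len(q),q.mean(0),q[q[:,2]>np.percentile(q[:,2],90)].mean(0))
E
```

```text
2.1 [0.623  0.1896 0.2449] [[-0.1315  0.9913 -0.0001]
 [ 0.9913  0.1315  0.0064]
 [ 0.0064  0.0008 -1.    ]] [-2.183   0.8834  0.4369] [-0.0214  0.591  -0.5078  1.5131  0.3002  1.1137 -0.4573]
spigot top 1238 [0.6386 0.2153 0.0958] [0.6386 0.215  0.0955]
1 876 [0.6318 0.2771 0.0476] [0.6305 0.2894 0.0587]
-1 760 [0.646  0.1495 0.041 ] [0.6475 0.1349 0.0504]
```

View pics/w1.png

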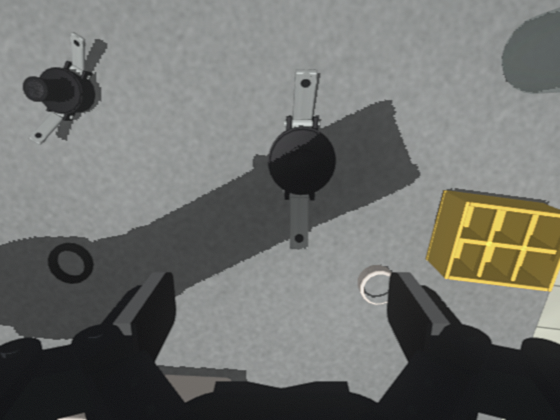

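The wrist view shows the spigot top at px (302,160), measured at (0.6386, 0.2151). The arms run up and down in the image (yaw about 0.11), and the jaws straddle it at left and right, aligned to within 0.02 rad.

Emit:
arm_command(
  deltas=[8, 13, 0, 0, 0, 0, 1, 7.6, 12.5, 0, 0, 0, 0, 1, 0, 0, -20, 0, 0, 0, 1, 0, 0, -25, 0, 0, 0, 1, 0, 0, -25, 0, 0, 0, 1, 0, 0, -25, 0, 0, 0, 1, 0, 0, -20, 0, 0, 0, 1, 0, 0, 0, 0, 0, 0, 1],
  grip_force=60,
)

```text
t: 2.82
ee_pos: [0.6356, 0.2033, 0.1253]
orientation: [-2.082, -2.348, 0.013]
contact_force: [-1.2, -1.1, -1.4]
opening: 0.998
```

Emit:
arm_command(
  deltas=[1.5, 6, 0, 0, 0, 0, 1, 1.5, 5.8, 0, 0, 0, 0, 1, 0, 0, -10, 0, 0, 0, 1, 0, 0, -15, 0, 0, 0, 1, 0, 0, -15, 0, 0, 0, 1, 0, 0, -12, 0, 0, 0, 1, 0, 0, -6, 0, 0, 0, 1, 0, 0, 0, 0, 0, 0, 1],
)

```text
t: 3.48
ee_pos: [0.6401, 0.217, 0.0697]
orientation: [-2.082, -2.35, 0.006]
contact_force: [-0.1, -0.3, 0.0]
opening: 1.0
```

Emit:
arm_command(
  deltas=[-1.5, -2, -2, 0, 0, 0, 1, 0, 0, 0, 0, 0, 0, -0.2, 0, 0, 0, 0, 0, 0, -1, 0, 0, 0, 0, 0, 0, -1, 0, 0, 0, 0, 0, 0, -1, 0, 0, 0, 0, 0, 0, -1, 0, 0, 0, 0, 0, 0, -1, 0, 0, 0, 0, 0, 0, -1],
)

```text
t: 4.15
ee_pos: [0.6402, 0.216, 0.0707]
orientation: [2.083, 2.352, 0.001]
contact_force: [-1.4, 0.0, 3.9]
opening: 0.313
```

Emit:
arm_command(
  deltas=[0, 0, 0, 0, 0, 0, -1, 0, 0, 0, 0, 0, 0, -1, 0, 0, 10, 0, 0, 0, -1, 0, 0, 10, 0, 0, 0, -1, 0, 0, 0, 0, 0, 0, -1],
)

```text
t: 4.57
ee_pos: [0.6412, 0.2163, 0.0924]
orientation: [2.082, 2.351, 0.004]
contact_force: [1.1, 0.4, -4.2]
opening: 0.314
```

```bash
python3 - <<'E'
from h import *
np.set_printoptions(precision=4,suppress=True)
s=ctrl.sense();print(s)
E
```

```text
{'t': 4.5667, 'joints': array([-0.1081,  0.8004, -0.4368,  1.5381,  0.4014,  0.8902, -0.5617]), 'joint_velocities': array([-0.0043,  0.0156,  0.004 ,  0.0046,  0.0114, -0.032 , -0.0097]), 'effort': array([  0.3881, -65.5426,  -7.4498, -20.6616,  -0.1025,   0.523 ,
         0.0586]), 'ee_pos': array([0.6412, 0.2163, 0.0924]), 'orientation': array([2.0824, 2.3506, 0.004 ]), 'contact_force': array([ 1.14  ,  0.4025, -4.2491]), 'ft_torque': array([ 0.0981, -0.0973, -0.0168]), 'opening': 0.31357008936975306}
```

The grip holds (opening 0.314, z force about -4 N). I'll lift, carry past the adaptor and look at it with the wrist camera.

Emit:
arm_command(
  deltas=[0, 0, 20, 0, 0, 0, -1, 0, 0, 30, 0, 0, 0, -1, 0, 0, 35, 0, 0, 0, -1, 0, 0, 35, 0, 0, 0, -1, 0, 0, 35, 0, 0, 0, -1, -3, -10, 30, 0, 0, 0, -1, -7, -24, 10, 0, 0, 0, -1, -7, -24, 0, 0, 0, 0, -1],
)

```text
t: 5.23
ee_pos: [0.6243, 0.1595, 0.2894]
orientation: [2.078, 2.352, 0.01]
contact_force: [1.5, -0.4, -3.4]
opening: 0.316
```

Emit:
arm_command(
  deltas=[-7, -24, 0, 0, 0, 0, -1, -7, -24, 0, 0, 0, 0, -1, -7, -24, 0, 0, 0, 0, -1, -7, -24, 0, 0, 0, 0, -1, -7, -24, 0, 0, 0, 0, -1, -7, -24, 0, 0, 0, 0, -1, -7, -24, 0, 0, 0, 0, -1, -7, -24, 0, 0, 0, 0, -1],
)

```text
t: 5.9
ee_pos: [0.5663, -0.0353, 0.2853]
orientation: [2.083, 2.352, -0.0]
contact_force: [0.9, 0.7, -4.4]
opening: 0.316
```

Emit:
arm_command(
  deltas=[-7, -24, 0, 0, 0, 0, -1, -7, -24, 0, 0, 0, 0, -1, -7, -24, 0, 0, 0, 0, -1, -7, -24, 0, 0, 0, 0, -1, -7, -24, 0, 0, 0, 0, -1, -7, -24, 0, 0, 0, 0, -1, -5, -20, 0, 0, 0, 0, -1, 0, 0, 0, 0, 0, 0, -1],
)

```text
t: 6.57
ee_pos: [0.518, -0.2042, 0.285]
orientation: [2.091, 2.343, -0.006]
contact_force: [-0.0, -0.9, -4.8]
opening: 0.317
```

```bash
python3 - <<'E'
from h import *
np.set_printoptions(precision=4,suppress=True)
s=ctrl.sense();print(s['ee_pos'],s['orientation'],s['contact_force'])
p,d,i=grab('wrist','w2.png')
w,p=world('wrist');r=np.hypot(w[...,0]-.5135,w[...,1]+.1545)
m=(w[...,2]>.144)&(w[...,2]<.155)&(r<.035)
print('adap top',m.sum(),w[m].mean(0),(w[m].max(0)+w[m].min(0))/2,w[m].max(0)-w[m].min(0))
E
```

```text
[ 0.518  -0.2042  0.285 ] [ 2.0907  2.3434 -0.0057] [-0.0331 -0.913  -4.8225]
adap top 161 [ 0.5206 -0.1553  0.1456] [ 0.5139 -0.1547  0.1467] [0.0398 0.0203 0.0053]
```

View pics/w2.png

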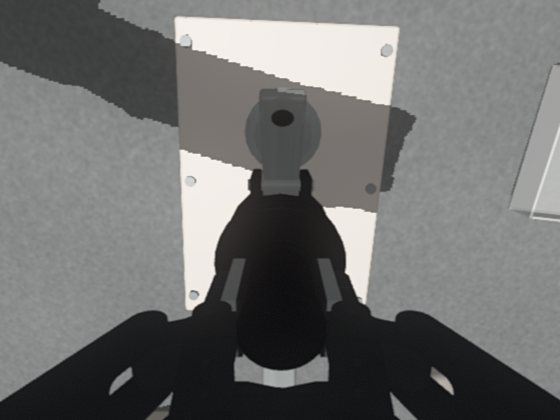

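The raised arm hides part of the adaptor (flange centre at about px 283,131). I'll back off a bit more and measure again.

Emit:
arm_command(
  deltas=[-1, -15, 0, 0, 0, 0, -1, -1, -20, 0, 0, 0, 0, -1, 0, -20, 0, 0, 0, 0, -1, 0, -15, 0, 0, 0, 0, -1, 0, 0, 0, 0, 0, 0, -1, 0, 0, 0, 0, 0, 0, -1],
)

```text
t: 7.12
ee_pos: [0.5181, -0.2682, 0.2851]
orientation: [-2.084, -2.35, -0.001]
contact_force: [0.7, 0.4, -4.3]
opening: 0.314
```

```bash
python3 - <<'E'
from h import *
from scipy.optimize import least_squares
np.set_printoptions(precision=4,suppress=True)
s=ctrl.sense();print(s['ee_pos'],s['orientation'],s['contact_force'])
for n in('wrist','scene','side'):
  grab(n,n+'3.png')
  w,p=world(n);r=np.hypot(w[...,0]-.5135,w[...,1]+.1545)
  m=(w[...,2]>.142)&(w[...,2]<.155)&(r<.03)
  if m.sum()>20: print(n,'top',m.sum(),w[m].mean(0),(w[m].max(0)+w[m].min(0))/2,w[m].max(0)-w[m].min(0))
  for lo,hi in((.115,.138),(.085,.138)):
    m=(w[...,2]>lo)&(w[...,2]<hi)&(r<.035)
    if m.sum()>20:
      P=w[m];f=least_squares(lambda q:np.hypot(P[:,0]-q[0],P[:,1]-q[1])-q[2],[.5135,-.1545,.022],loss='soft_l1',f_scale=.001).x;print(n,lo,m.sum(),f)
  # held coupling socket: band 
  tz=s['ee_pos'][2]-.0707
  c=s['ee_pos'];m=(w[...,2]>tz+.02)&(w[...,2]<tz+.043)&(np.hypot(w[...,0]-c[0],w[...,1]-c[1])<.033)
  P=w[m]
  if len(P)>20:
    f=least_squares(lambda q:np.hypot(P[:,0]-q[0],P[:,1]-q[1])-.03,c[:2],loss='soft_l1',f_scale=.001).x;print(n,'held socket',len(P),f,f-c[:2])
  m=(np.hypot(w[...,0]-c[0],w[...,1]-c[1])<.04)&(w[...,2]>.18)&(w[...,2]<.235);
  if m.sum(): print(' rim z',np.percentile(w[m][:,2],1), 'expect',tz)
E
```

```text
[ 0.5181 -0.2682  0.2851] [-2.0838 -2.3503 -0.0006] [ 0.694   0.4227 -4.3411]
wrist top 1635 [ 0.5128 -0.1562  0.1451] [ 0.5132 -0.1555  0.1461] [0.0433 0.0418 0.0081]
wrist 0.115 88 [ 0.5134 -0.1543  0.0223]
wrist 0.085 2050 [ 0.5135 -0.1528  0.0281]
wrist held socket 1352 [ 0.5174 -0.2678] [-0.0006  0.0004]
 rim z 0.21712341210079364 expect 0.21435356092702773
scene top 88 [ 0.5175 -0.1485  0.1452] [ 0.5152 -0.1536  0.1469] [0.0413 0.0432 0.0098]
scene 0.115 95 [ 0.5138 -0.1558  0.0192]
scene 0.085 315 [ 0.512  -0.1573  0.0259]
scene held socket 166 [ 0.5181 -0.2675] [0.0001 0.0007]
 rim z 0.21444488464662723 expect 0.21435356092702773
side top 294 [ 0.5098 -0.1583  0.1449] [ 0.5122 -0.1559  0.1458] [0.0408 0.0409 0.0076]
side 0.115 166 [ 0.5131 -0.1551  0.0199]
side 0.085 729 [ 0.5155 -0.1534  0.0273]
side held socket 119 [ 0.5176 -0.2664] [-0.0004  0.0018]
 rim z 0.21779481525152597 expect 0.21435356092702773
```

```bash
python3 - <<'E'
import cv2,numpy as np
a=cv2.imread('pics/wrist3.png');b=cv2.imread('pics/side3.png');c=cv2.imread('pics/scene3.png')
cv2.imwrite('pics/m3.png',np.vstack([np.hstack([cv2.resize(a,(400,300)),cv2.resize(b,(400,300))]),np.hstack([cv2.resize(c,(400,300)),cv2.resize(c[60:240,60:300],(400,300))])]))
E
```

```text
(no output)
```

View pics/m3.png

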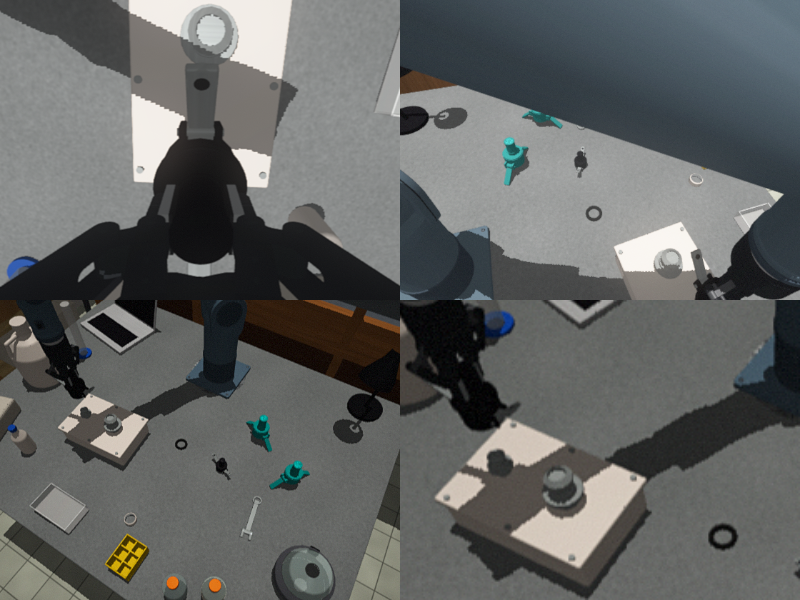

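In the montage the adaptor is clear in the wrist view (top at about px 208,30) and in the scene crop (560,480), and the coupling hangs upright with both arms raised. All three cameras agree on an adaptor axis of about (0.5134, -0.155). The held socket is within 1 mm of the TCP, so the TCP target is (0.5137, -0.156).

Emit:
arm_command(
  deltas=[-1, 10, 0, 0, 0, 0, -1, -1, 22, 0, 0, 0, 0, -1, -1, 24, 0, 0, 0, 0, -1, -1, 24, 0, 0, 0, 0, -1, 0, 20, 0, 0, 0, 0, -1, 0, 12, 0, 0, 0, 0, -1, 0, 0, 0, 0, 0, 0, -1, 0, 0, 0, 0, 0, 0, -1],
)

```text
t: 7.93
ee_pos: [0.5142, -0.1556, 0.2855]
orientation: [2.08, 2.353, -0.001]
contact_force: [0.3, -0.5, -3.7]
opening: 0.313
```

Emit:
arm_command(
  deltas=[-0.4, -0.4, -10, 0, 0, 0, -1, 0, 0, -15, 0, 0, 0, -1, 0, 0, -15, 0, 0, 0, -1, 0, 0, -12, 0, 0, 0, -1, 0, 0, -8, 0, 0, 0, -1, 0, 0, -4, 0, 0, 0, -1, 0, 0, 0, 0, 0, 0, -1, 0, 0, 0, 0, 0, 0, -1],
)

```text
t: 8.6
ee_pos: [0.514, -0.1568, 0.2215]
orientation: [2.083, 2.351, 0.0]
contact_force: [0.2, 0.3, -4.3]
opening: 0.313
```

Emit:
arm_command(
  deltas=[0, 0, -4, 0, 0, 0, -1, 0, 0, -4, 0, 0, 0, -1, 0, 0, -4, 0, 0, 0, -1, 0, 0, -4, 0, 0, 0, -1, 0, 0, 0, 0, 0, 0, -1],
)

```text
t: 9.02
ee_pos: [0.5134, -0.1561, 0.2044]
orientation: [-2.082, -2.351, 0.0]
contact_force: [-1.0, 1.5, -4.5]
opening: 0.313
```

The nose is 14 mm in with no side force, so I'll keep descending.

Emit:
arm_command(
  deltas=[0, 0, -4, 0, 0, 0, -1, 0, 0, -4, 0, 0, 0, -1, 0, 0, -4, 0, 0, 0, -1, 0, 0, -3, 0, 0, 0, -1, 0, 0, -2, 0, 0, 0, -1, 0, 0, 0, 0, 0, 0, -1],
)

```text
t: 9.52
ee_pos: [0.5135, -0.1563, 0.1877]
orientation: [-2.082, -2.351, 0.0]
contact_force: [0.7, 1.4, -4.8]
opening: 0.312
```

Emit:
arm_command(
  deltas=[0, 0, -1, 0, 0, 0, -1, 0, 0, -1, 0, 0, 0, -1, 0, 0, 0, 0, 0, 0, -1],
)

```text
t: 9.77
ee_pos: [0.5138, -0.1564, 0.1863]
orientation: [2.083, 2.352, 0.0]
contact_force: [0.4, 2.9, -4.8]
opening: 0.309
```

Emit:
arm_command(
  deltas=[0, 0, -1, 0, 0, 0, -1, 0, 0, -1, 0, 0, 0, -1, 0, 0, 0, 0, 0, 0, -1],
)

```text
t: 10.02
ee_pos: [0.514, -0.1564, 0.1846]
orientation: [2.083, 2.351, 0.001]
contact_force: [-0.6, 3.6, -1.7]
opening: 0.314
```

Emit:
arm_command(
  deltas=[0, 0, -1, 0, 0, 0, -1, 0, 0, 0, 0, 0, 0, -1],
)

```text
t: 10.18
ee_pos: [0.514, -0.1565, 0.1845]
orientation: [2.083, 2.351, -0.0]
contact_force: [-3.9, 2.4, 8.6]
opening: 0.315
```

It stopped at z 0.1845, where 0.1847 was expected. I'll press a little harder to confirm, then release.

Emit:
arm_command(
  deltas=[0, 0, -1, 0, 0, 0, -1, 0, 0, -1, 0, 0, 0, -1, 0, 0, 0, 0, 0, 0, -1],
)

```text
t: 10.43
ee_pos: [0.5141, -0.1565, 0.1843]
orientation: [2.082, 2.351, -0.001]
contact_force: [-10.4, 4.4, 27.0]
opening: 0.311
```

Seated firmly: 27 N of force moved it only 0.2 mm. Now I'll relax, open and rise.

Emit:
arm_command(
  deltas=[0, 0, 2, 0, 0, 0, -1, 0, 0, 1, 0, 0, 0, -0.2, 0, 0, 0, 0, 0, 0, 0.3, 0, 0, 0, 0, 0, 0, 0.6, 0, 0, 0, 0, 0, 0, 0.6, 0, 0, 0, 0, 0, 0, 0.6, 0, 0, 0, 0, 0, 0, 0.6, 0, 0, 0, 0, 0, 0, 0.6],
)

```text
t: 11.1
ee_pos: [0.5137, -0.1566, 0.1841]
orientation: [-2.083, -2.352, 0.0]
contact_force: [0.2, 0.1, -0.0]
opening: 0.8
```

Emit:
arm_command(
  deltas=[0, 0, 10, 0, 0, 0, 0.6, 0, 0, 15, 0, 0, 0, 0.6, 0, 0, 20, 0, 0, 0, 0.6, 0, 0, 25, 0, 0, 0, 0.6, 0, 0, 20, 0, 0, 0, 0.6, 0, -20, 10, 0, 0, 0, 0, 0, -25, 0, 0, 0, 0, -1, 0, -25, 0, 0, 0, 0, -1],
)

```text
t: 11.77
ee_pos: [0.5145, -0.227, 0.2864]
orientation: [2.079, 2.351, 0.001]
contact_force: [0.1, -0.3, -1.1]
opening: 0.385
```

```bash
python3 - <<'E'
from h import *
np.set_printoptions(precision=4,suppress=True)
s=ctrl.sense();print(s['ee_pos'],s['orientation'],s['contact_force'],s['opening'])
grab('wrist','w4.png');grab('scene','s4.png')
for n in('wrist','scene'):
  w,p=world(n);r=np.hypot(w[...,0]-.5135,w[...,1]+.155)
  m=(w[...,2]>.195)&(w[...,2]<.22)&(r<.03)
  if m.sum()>20: print(n,'spigot top',m.sum(),np.median(w[m],0),(w[m].max(0)+w[m].min(0))/2)
  m=(w[...,2]>.145)&(w[...,2]<.19)&(r>.045)&(r<.1)
  for s in(1,-1):
    q=w[m&(s*(w[...,1]+.155)>0)]
    if len(q)>5:print(s,len(q),q.mean(0),q[q[:,2]>np.percentile(q[:,2],90)].mean(0))
a=cv2.imread('pics/w4.png');c=cv2.imread('pics/s4.png')[90:240,70:270]
cv2.imwrite('pics/m4.png',np.hstack([cv2.resize(a,(400,300)),cv2.resize(c,(400,300))]))
E
```

```text
[ 0.5145 -0.227   0.2864] [2.0791 2.3514 0.0014] [ 0.0796 -0.2819 -1.1068] 0.3847489172561005
wrist spigot top 2573 [ 0.5134 -0.1566  0.2098] [ 0.5134 -0.157   0.2097]
1 989 [ 0.5073 -0.1013  0.156 ] [ 0.5062 -0.0938  0.1632]
-1 1205 [ 0.521  -0.2234  0.1555] [ 0.5228 -0.2373  0.1643]
scene spigot top 142 [ 0.5158 -0.1537  0.2087] [ 0.5148 -0.1564  0.2042]
1 59 [ 0.5095 -0.091   0.1627] [ 0.5074 -0.0812  0.173 ]
-1 104 [ 0.5224 -0.2232  0.1552] [ 0.5237 -0.2348  0.1635]
```

View pics/m4.png

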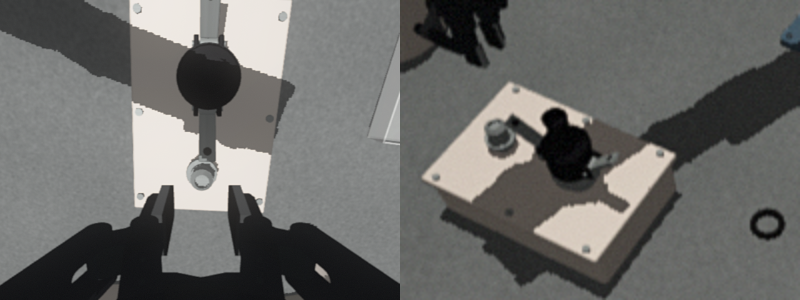

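The spigot top is at 0.2098 (expected 0.209), so the coupling is home, upright, with both arms raised. I'll check the wrist camera mount position for clearance before pushing the right arm.

```bash
python3 - <<'E'
from h import *
from scipy.spatial.transform import Rotation as R
s=ctrl.sense();i=ctrl.camera_info('wrist');c=-np.array(i['R']).T@np.array(i['t']).ravel()
print(c, R.from_rotvec(s['orientation']).as_matrix().T@(c-s['ee_pos']), s['joints'])
E
```

```text
[ 0.50400768 -0.15975306  0.41416829] [ 0.07214865 -0.00059522 -0.12934277] [ 0.67264544  0.3789265  -0.42498154  1.71288968  0.17627451  1.08606458
  0.30647519]
```

Emit:
arm_command(
  deltas=[6, 10, -20, 0, 0, 0, -1, 0, 1, -30, 0, 0, 0, -1, 0, 0, -30, 0, 0, 0, -1, 0, 0, -12, 0, 0, 0, -1, 0, 0, 0, 0, 0, 0, -1, 0, 0, 0, 0, 0, 0, -1],
)

```text
t: 12.37
ee_pos: [0.52, -0.2153, 0.193]
orientation: [-2.083, -2.352, -0.0]
contact_force: [1.1, -0.8, -0.7]
opening: -0.0
```

Emit:
arm_command(
  deltas=[0, -0.6, -5, 0, 0, 0, -1, 0, -0.6, -5, 0, 0, 0, -1, 0, -0.6, -5, 0, 0, 0, -1, 0, -0.7, -4, 0, 0, 0, -1, 0.1, -0.7, -4, 0, 0, 0, -1, 0.1, -0.7, -4, 0, 0, 0, -1, 0.1, -0.7, -4, 0, 0, 0, -1, 0, 0, 0, 0, 0, 0, -1],
)

```text
t: 13.03
ee_pos: [0.5197, -0.2204, 0.1606]
orientation: [-2.083, -2.351, 0.001]
contact_force: [-0.3, -0.1, 0.9]
opening: 0.003
```

Emit:
arm_command(
  deltas=[0.1, -0.8, -4, 0, 0, 0, -1, 0.1, -0.8, -4, 0, 0, 0, -1, 0.1, -0.8, -4, 0, 0, 0, -1, 0.1, -0.8, -4, 0, 0, 0, -1, 0.1, -0.8, -3, 0, 0, 0, -1, 0, 0, 0, 0, 0, 0, -1],
)

```text
t: 13.53
ee_pos: [0.5201, -0.2239, 0.1415]
orientation: [-2.082, -2.351, 0.0]
contact_force: [0.7, -0.4, 2.0]
opening: -0.003
```

Emit:
arm_command(
  deltas=[0.2, -0.8, -3, 0, 0, 0, -1, 0.2, -0.8, -3, 0, 0, 0, -1, 0.1, -0.8, -3, 0, 0, 0, -1, 0.1, -0.5, -2, 0, 0, 0, -1, 0, 0, 0, 0, 0, 0, -1],
)

```text
t: 13.95
ee_pos: [0.5208, -0.2272, 0.1308]
orientation: [-2.083, -2.351, 0.001]
contact_force: [-0.2, -0.1, 1.8]
opening: -0.001
```

Emit:
arm_command(
  deltas=[0, 0, -2, 0, 0, 0, -1, 0, 0, -1, 0, 0, 0, -1, 0, 0, 0, 0, 0, 0, -1],
)

```text
t: 14.2
ee_pos: [0.521, -0.2271, 0.1281]
orientation: [-2.083, -2.352, 0.0]
contact_force: [0.2, 0.1, 1.3]
opening: -0.003
```

Emit:
arm_command(
  deltas=[0, 0, -1, 0, 0, 0, -1, 0, 0, -1, 0, 0, 0, -1, 0, 0, 0, 0, 0, 0, -1],
)

```text
t: 14.45
ee_pos: [0.521, -0.227, 0.1261]
orientation: [-2.083, -2.352, 0.0]
contact_force: [-0.1, 0.3, 1.4]
opening: -0.003
```

Emit:
arm_command(
  deltas=[0, 0, -1, 0, 0, 0, -1, 0, 0, -1, 0, 0, 0, -1, 0, 0, 0, 0, 0, 0, -1],
)

```text
t: 14.7
ee_pos: [0.521, -0.2271, 0.1241]
orientation: [-2.083, -2.352, 0.0]
contact_force: [-0.4, 0.2, 1.9]
opening: -0.0
```

Emit:
arm_command(
  deltas=[0, 0, -1, 0, 0, 0, -1, 0, 0, 0, 0, 0, 0, -1],
)

```text
t: 14.87
ee_pos: [0.521, -0.2271, 0.1231]
orientation: [-2.083, -2.352, 0.0]
contact_force: [0.4, 0.8, 2.0]
opening: 0.0
```

Emit:
arm_command(
  deltas=[0, 0, -1, 0, 0, 0, -1, 0, 0, -1, 0, 0, 0, -1, 0, 0, 0, 0, 0, 0, -1],
)

```text
t: 15.12
ee_pos: [0.521, -0.227, 0.1211]
orientation: [-2.083, -2.352, 0.0]
contact_force: [1.1, -0.4, 1.4]
opening: 0.004
```

Emit:
arm_command(
  deltas=[0, 0, -1, 0, 0, 0, -1, 0, 0, 0, 0, 0, 0, -1],
)

```text
t: 15.28
ee_pos: [0.521, -0.2271, 0.1201]
orientation: [-2.083, -2.352, 0.0]
contact_force: [-0.3, 0.4, 1.4]
opening: -0.001
```

Emit:
arm_command(
  deltas=[0, 0, -1, 0, 0, 0, -1, 0, 0, -1, 0, 0, 0, -1, 0, 0, 0, 0, 0, 0, -1],
)

```text
t: 15.53
ee_pos: [0.521, -0.227, 0.1181]
orientation: [-2.083, -2.352, 0.0]
contact_force: [0.2, -0.0, 1.8]
opening: -0.002
```

Emit:
arm_command(
  deltas=[0, 0, -1, 0, 0, 0, -1, 0, 0, 0, 0, 0, 0, -1],
)

```text
t: 15.7
ee_pos: [0.521, -0.227, 0.1171]
orientation: [-2.083, -2.352, 0.0]
contact_force: [1.1, 0.0, 2.1]
opening: -0.004
```

```bash
cat > arms.py <<'E'
from h import *
np.set_printoptions(precision=4,suppress=True)
u=np.array([-.105,.9945]);v=np.array([.9945,.105]);c=np.array([.5137,-.1565])
for n in('scene','side','wrist'):
  grab(n); w,p=world(n);e=w[...,:2]-c;r=e@u;l=e@v
  for s,nm in((1,'left'),(-1,'right')):
    m=(np.abs(l)<.007)&(s*r>.040)&(s*r<.098)&(w[...,2]>.087)&(w[...,2]<.19)
    R=s*r[m];Z=w[...,2][m]
    if len(R)>8: print(n,nm,len(R),[(round(a*1e3),round(float(np.median(Z[(R>a)&(R<a+.008)]))*1e3) if ((R>a)&(R<a+.008)).any() else None) for a in np.arange(.04,.096,.008)])
E
python3 arms.py
```

```text
scene left 30 [(40, 149), (48, 159), (56, 168), (64, 179), (72, 182), (80, None), (88, None)]
scene right 107 [(40, None), (48, 176), (56, 139), (64, 140), (72, 90), (80, None), (88, None)]
side left 166 [(40, 151), (48, 160), (56, 170), (64, 176), (72, None), (80, None), (88, None)]
side right 59 [(40, 122), (48, 114), (56, None), (64, None), (72, 123), (80, 117), (88, None)]
wrist right 5995 [(40, None), (48, 180), (56, 180), (64, 150), (72, 152), (80, 142), (88, None)]
```

Emit:
arm_command(
  deltas=[0, 0, -1, 0, 0, 0, -1, 0, 0, -1, 0, 0, 0, -1, 0, 0, 0, 0, 0, 0, -1],
)

```text
t: 16.1
ee_pos: [0.521, -0.227, 0.1151]
orientation: [-2.083, -2.352, 0.0]
contact_force: [0.4, -0.6, 1.0]
opening: -0.001
```

Emit:
arm_command(
  deltas=[0, 0, -1, 0, 0, 0, -1, 0, 0, 0, 0, 0, 0, -1],
)

```text
t: 16.27
ee_pos: [0.521, -0.2271, 0.1141]
orientation: [-2.083, -2.352, 0.0]
contact_force: [-0.1, -0.0, 0.2]
opening: -0.002
```

Emit:
arm_command(
  deltas=[0, 0, -1, 0, 0, 0, -1, 0, 0, -1, 0, 0, 0, -1, 0, 0, 0, 0, 0, 0, -1],
)

```text
t: 16.52
ee_pos: [0.5211, -0.2271, 0.1122]
orientation: [2.083, 2.352, -0.0]
contact_force: [0.9, -0.0, 2.2]
opening: 0.001
```

Emit:
arm_command(
  deltas=[0, 0, -1, 0, 0, 0, -1, 0, 0, 0, 0, 0, 0, -1],
)

```text
t: 16.68
ee_pos: [0.5211, -0.2271, 0.1112]
orientation: [2.083, 2.352, -0.0]
contact_force: [0.3, -0.8, 1.8]
opening: 0.001
```

```bash
python3 - <<'E'
from h import *
grab('side','d5.png');grab('scene','s5.png')
b=cv2.imread('pics/d5.png')[270:420,320:520];c=cv2.imread('pics/s5.png')[90:240,70:270]
cv2.imwrite('pics/m5.png',np.hstack([cv2.resize(x,(400,300),interpolation=cv2.INTER_CUBIC) for x in (b,c)]))
print(ctrl.sense()['contact_force'])
E
```

```text
[ 0.66917934 -0.23781036  1.81126172]
```

View pics/m5.png

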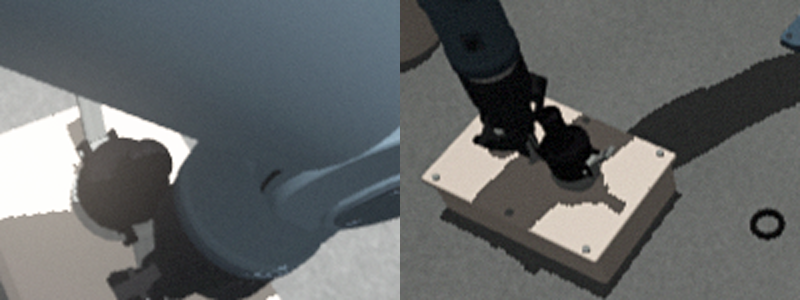

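The fingers at lower left in the scene crop are on the right arm, and the left arm is still raised. The force stays near 2 N, so I'll check whether the coupling is rocking.

```bash
cat > tilt.py <<'E'
from h import *
from scipy.optimize import least_squares
np.set_printoptions(precision=4,suppress=True)
c=np.array([.5137,-.1565])
for n in('scene','side','wrist'):
  grab(n);w,p=world(n);e=np.hypot(w[...,0]-c[0],w[...,1]-c[1])
  for lo,hi,r0,R in((.165,.185,.014,.03),(.185,.203,.014,.03),(.118,.155,.03,.036)):
    m=(w[...,2]>lo)&(w[...,2]<hi)&(e<R)
    if n=='wrist' and r0<.02: m&=(w[...,1]>-.18)
    P=w[m]
    if len(P)>15:
      f=least_squares(lambda q:np.hypot(P[:,0]-q[0],P[:,1]-q[1])-r0,c,loss='soft_l1',f_scale=.001);print(n,lo,len(P),f.x)
  m=(w[...,2]>.2)&(w[...,2]<.22)&(e<.025)
  if m.sum()>15:
    P=w[m];A=np.c_[P[:,:2]-c,np.ones(len(P))];print(n,'top plane',np.linalg.lstsq(A,P[:,2],rcond=None)[0],np.median(P,0))
E
python3 tilt.py; python3 arms.py
```

```text
scene 0.165 82 [ 0.5142 -0.16  ]
scene 0.185 65 [ 0.5147 -0.1633]
scene 0.118 185 [ 0.5139 -0.1558]
scene top plane [-0.0835 -0.0471  0.2089] [ 0.517  -0.1618  0.2096]
side 0.165 149 [ 0.5134 -0.1606]
side 0.185 93 [ 0.5142 -0.1634]
side 0.118 413 [ 0.513  -0.1569]
side top plane [0.0409 0.1262 0.211 ] [ 0.5131 -0.1658  0.2101]
wrist 0.165 83 [ 0.5095 -0.1277]
scene left 32 [(40, 150), (48, 163), (56, 172), (64, 182), (72, 181), (80, None), (88, None)]
scene right 104 [(40, None), (48, 173), (56, 142), (64, 145), (72, None), (80, None), (88, None)]
side left 142 [(40, 153), (48, 163), (56, 169), (64, None), (72, None), (80, None), (88, None)]
side right 50 [(40, 119), (48, None), (56, None), (64, None), (72, 120), (80, None), (88, None)]
wrist right 4067 [(40, None), (48, 179), (56, 178), (64, 164), (72, 147), (80, 144), (88, None)]
```

The spigot axis leans about 0.17 rad toward the pushed arm. The arm reached its stop at TCP z of about 0.125, and after that I was rocking the coupling. I'll raise and check that it settles back.

Emit:
arm_command(
  deltas=[0, 0, 3, 0, 0, 0, -1, 0, 0, 5, 0, 0, 0, -1, 0, 0, 8, 0, 0, 0, -1, 0, 0, 15, 0, 0, 0, -1, 0, -5, 30, 0, 0, 0, -1, 0, -15, 35, 0, 0, 0, -1, 0, -20, 35, 0, 0, 0, -1, 0, 0, 35, 0, 0, 0, -1],
)

```text
t: 17.75
ee_pos: [0.52, -0.271, 0.2796]
orientation: [2.087, 2.347, -0.003]
contact_force: [0.5, -2.7, -1.1]
opening: 0.003
```

```bash
python3 tilt.py; python3 arms.py; python3 - <<'E'
from h import *
print(ctrl.sense()['ee_pos'])
c=np.load('last_scene.npz')['p'][90:240,70:270,::-1];b=np.load('last_wrist.npz')['p'][:,:,::-1]
cv2.imwrite('pics/m6.png',np.hstack([cv2.resize(x,(400,300),interpolation=cv2.INTER_CUBIC) for x in (b,c)]))
E
```

```text
scene 0.165 79 [ 0.5142 -0.1586]
scene 0.185 54 [ 0.5142 -0.1595]
scene 0.118 192 [ 0.5138 -0.1562]
scene top plane [-0.0584 -0.0399  0.2086] [ 0.5165 -0.1578  0.2091]
side 0.165 146 [ 0.5133 -0.1588]
side 0.185 98 [ 0.5137 -0.1594]
side 0.118 398 [ 0.5132 -0.1578]
side top plane [0.0436 0.0625 0.2098] [ 0.5125 -0.161   0.2097]
wrist 0.165 126 [ 0.5135 -0.1592]
wrist 0.118 271 [ 0.5142 -0.1607]
wrist top plane [-0.0063  0.0475  0.2103] [ 0.5139 -0.1605  0.2101]
scene left 39 [(40, 149), (48, 154), (56, 164), (64, 170), (72, 174), (80, None), (88, None)]
scene right 13 [(40, None), (48, None), (56, 107), (64, 102), (72, 91), (80, None), (88, None)]
side left 238 [(40, 149), (48, 157), (56, 164), (64, 172), (72, 176), (80, None), (88, None)]
side right 263 [(40, 124), (48, 116), (56, 108), (64, 101), (72, 96), (80, None), (88, None)]
wrist right 817 [(40, 124), (48, 116), (56, 109), (64, 102), (72, 95), (80, None), (88, None)]
[ 0.5203306  -0.26617403  0.27633521]
```

View pics/m6.png

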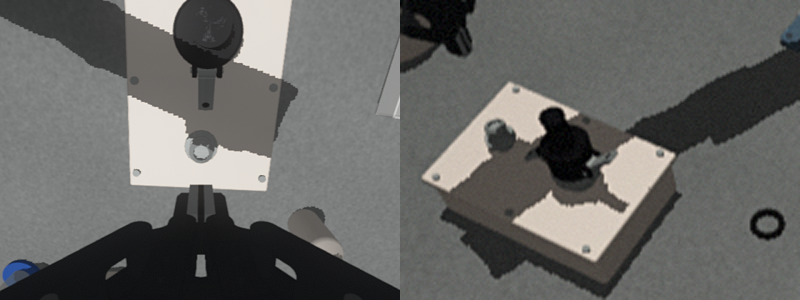

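The right arm's top line falls from 124 to 95 mm over 32 mm, which is about 42° below level. That is fully down with a small residual lean of about 0.045 rad. Next is the left arm, and pushing it should also rock the coupling back.

Emit:
arm_command(
  deltas=[-1.5, 15, 5, 0, 0, 0, -1, -2, 25, 0, 0, 0, 0, -1, -2, 30, 0, 0, 0, 0, -1, -2, 30, 0, 0, 0, 0, -1, -2, 30, 0, 0, 0, 0, -1, -2, 25, 0, 0, 0, 0, -1, -1, 14, 0, 0, 0, 0, -1, 0, 0, 0, 0, 0, 0, -1],
)

```text
t: 18.72
ee_pos: [0.5076, -0.0923, 0.2819]
orientation: [-2.073, -2.357, -0.001]
contact_force: [-0.2, -0.0, 0.4]
opening: -0.002
```

Emit:
arm_command(
  deltas=[0, -3, -10, 0, 0, 0, -1, 0, -2, -20, 0, 0, 0, -1, 0, 0, -25, 0, 0, 0, -1, 0, 0, -15, 0, 0, 0, -1, 0, 0, -5, 0, 0, 0, -1, 0, 0, 0, 0, 0, 0, -1],
)

```text
t: 19.22
ee_pos: [0.5071, -0.1039, 0.2053]
orientation: [-2.082, -2.348, 0.003]
contact_force: [-0.3, -0.9, 0.4]
opening: 0.002
```

Emit:
arm_command(
  deltas=[0, 0.5, -5, 0, 0, 0, -1, 0, 0.5, -5, 0, 0, 0, -1, 0, 0.6, -5, 0, 0, 0, -1, 0, 0.7, -5, 0, 0, 0, -1, 0, 0.7, -5, 0, 0, 0, -1, -0.1, 0.7, -5, 0, 0, 0, -1, -0.1, 0.7, -5, 0, 0, 0, -1, 0, 0, 0, 0, 0, 0, -1],
)

```text
t: 19.88
ee_pos: [0.5081, -0.0984, 0.1714]
orientation: [-2.082, -2.351, 0.001]
contact_force: [-0.3, -0.2, 0.2]
opening: -0.002
```

Emit:
arm_command(
  deltas=[-0.2, 1.2, -4, 0, 0, 0, -1, -0.2, 1.2, -4, 0, 0, 0, -1, -0.2, 1.2, -4, 0, 0, 0, -1, -0.2, 1.2, -4, 0, 0, 0, -1, -0.1, 1.2, -4, 0, 0, 0, -1, -0.1, 1.2, -4, 0, 0, 0, -1, -0.1, 1.2, -4, 0, 0, 0, -1, 0, 0, 0, 0, 0, 0, -1],
)

```text
t: 20.55
ee_pos: [0.5069, -0.0902, 0.1435]
orientation: [-2.082, -2.351, 0.001]
contact_force: [0.3, 0.5, 0.2]
opening: 0.002
```

Emit:
arm_command(
  deltas=[-0.1, 1.2, -3, 0, 0, 0, -1, -0.1, 1.2, -3, 0, 0, 0, -1, -0.1, 1, -3, 0, 0, 0, -1, 0, 0, -3, 0, 0, 0, -1, 0, 0, -2, 0, 0, 0, -1, 0, 0, 0, 0, 0, 0, -1],
)

```text
t: 21.05
ee_pos: [0.5068, -0.0866, 0.1298]
orientation: [-2.082, -2.351, 0.0]
contact_force: [0.4, 0.4, 1.5]
opening: -0.003
```

```bash
python3 tilt.py; python3 arms.py; python3 -c "
from h import *
s=ctrl.sense();print(s['ee_pos'],s['contact_force'])"
```

```text
scene 0.165 59 [ 0.514  -0.1568]
scene 0.185 41 [ 0.5143 -0.1571]
scene 0.118 93 [ 0.5138 -0.1568]
scene top plane [-0.07   -0.0255  0.2087] [ 0.518  -0.1557  0.2089]
side 0.165 157 [ 0.5131 -0.1569]
side 0.185 99 [ 0.5135 -0.1564]
side 0.118 397 [ 0.5134 -0.1577]
side top plane [0.0518 0.0309 0.2093] [ 0.512  -0.1577  0.2094]
wrist 0.118 153 [ 0.5035 -0.152 ]
scene left 98 [(40, None), (48, None), (56, 108), (64, None), (72, 107), (80, 145), (88, None)]
scene right 16 [(40, None), (48, None), (56, 114), (64, 104), (72, 99), (80, None), (88, None)]
side left 182 [(40, 127), (48, 123), (56, 141), (64, None), (72, 108), (80, None), (88, None)]
side right 268 [(40, 125), (48, 119), (56, 112), (64, 105), (72, 100), (80, None), (88, None)]
wrist left 5986 [(40, 132), (48, None), (56, 166), (64, 163), (72, 155), (80, 155), (88, None)]
[ 0.5068357  -0.08673474  0.13024182] [-0.68478288 -0.17354854  0.00359761]
```

The coupling is upright again and the left arm is almost down. I'll make the last few millimetres in small steps.

Emit:
arm_command(
  deltas=[0, 0, -2, 0, 0, 0, -1, 0, 0, -2, 0, 0, 0, -1, 0, 0, -1, 0, 0, 0, -1, 0, 0, 0, 0, 0, 0, -1],
)

```text
t: 21.68
ee_pos: [0.507, -0.0869, 0.1251]
orientation: [-2.083, -2.352, 0.0]
contact_force: [-0.1, -0.2, 1.6]
opening: -0.0
```

```bash
python3 tilt.py|grep -v wrist; python3 arms.py|grep side; python3 -c "
from h import *
s=ctrl.sense();print(s['ee_pos'],s['contact_force'])"
```

```text
scene 0.165 55 [ 0.5143 -0.1566]
scene 0.185 43 [ 0.5139 -0.1563]
scene 0.118 97 [ 0.5136 -0.156 ]
scene top plane [-0.0871 -0.0701  0.209 ] [ 0.518  -0.1568  0.2088]
side 0.165 154 [ 0.5132 -0.1567]
side 0.185 104 [ 0.5134 -0.1565]
side 0.118 409 [ 0.5134 -0.1577]
side top plane [0.0366 0.0286 0.2093] [ 0.5122 -0.1575  0.2095]
side left 183 [(40, 125), (48, 121), (56, 135), (64, 109), (72, 102), (80, None), (88, None)]
side right 263 [(40, 125), (48, 119), (56, 112), (64, 105), (72, 100), (80, None), (88, None)]
[ 0.50696483 -0.08678568  0.12527305] [ 0.01798557 -0.30346867  1.21954991]
```

Emit:
arm_command(
  deltas=[0, 0, -1, 0, 0, 0, -1, 0, 0, -1, 0, 0, 0, -1, 0, 0, -1, 0, 0, 0, -1, 0, 0, 0, 0, 0, 0, -1],
)

```text
t: 22.32
ee_pos: [0.5071, -0.0868, 0.1223]
orientation: [2.083, 2.352, 0.0]
contact_force: [0.6, 0.6, 2.9]
opening: -0.001
```

```bash
python3 tilt.py|grep -v wrist; python3 arms.py|grep side; python3 -c "
from h import *
s=ctrl.sense();print(s['ee_pos'],s['contact_force'])"
```

```text
scene 0.165 54 [ 0.5138 -0.1559]
scene 0.185 42 [ 0.5134 -0.1552]
scene 0.118 97 [ 0.5138 -0.1564]
scene top plane [-0.055  -0.0784  0.209 ] [ 0.5193 -0.156   0.2093]
side 0.165 144 [ 0.5129 -0.1561]
side 0.185 109 [ 0.5132 -0.1555]
side 0.118 409 [ 0.5133 -0.1576]
side top plane [0.057  0.0141 0.2094] [ 0.5115 -0.1566  0.2096]
side left 178 [(40, 124), (48, 119), (56, 133), (64, 105), (72, 97), (80, None), (88, None)]
side right 278 [(40, 127), (48, 120), (56, 114), (64, 106), (72, 102), (80, None), (88, None)]
[ 0.5070873  -0.08679041  0.12233382] [-0.95586459 -0.65977086  2.61173996]
```

The spigot starts to lean toward +y, so the stop has been reached. One more millimetre, then retract.

Emit:
arm_command(
  deltas=[0, 0, -1, 0, 0, 0, -1, 0, 0, 0, 0, 0, 0, -1, 0, 0, 4, 0, 0, 0, -1, 0, 0, 10, 0, 0, 0, -1, 0, 4, 25, 0, 0, 0, -1, 0, 0, 35, 0, 0, 0, -1, 0, 0, 35, 0, 0, 0, -1, 0, 0, 20, 0, 0, 0, -1],
)

```text
t: 23.28
ee_pos: [0.5081, -0.0827, 0.2544]
orientation: [2.08, 2.35, 0.003]
contact_force: [0.8, 1.0, 0.2]
opening: -0.005
```

Emit:
arm_command(
  deltas=[0, 20, 10, 0, 0, 0, -1, 0, 25, 0, 0, 0, 0, -1, 0, 0, 0, 0, 0, 0, -1],
)

```text
t: 23.53
ee_pos: [0.5073, -0.0328, 0.2622]
orientation: [2.076, 2.357, 0.005]
contact_force: [-0.1, 0.5, -0.2]
opening: -0.005
```

```bash
python3 tilt.py; python3 arms.py; python3 - <<'E'
from h import *
print(ctrl.sense()['ee_pos'])
c=np.load('last_scene.npz')['p'][90:240,70:270,::-1];b=np.load('last_side.npz')['p'][300:420,310:470,::-1]
cv2.imwrite('pics/m7.png',np.hstack([cv2.resize(x,(400,300),interpolation=cv2.INTER_CUBIC) for x in (b,c)]))
E
```

```text
scene 0.165 71 [ 0.5138 -0.1554]
scene 0.185 56 [ 0.5137 -0.156 ]
scene 0.118 192 [ 0.5139 -0.1556]
scene top plane [-0.0366 -0.0639  0.2087] [ 0.5156 -0.1536  0.2086]
side 0.165 152 [ 0.513 -0.156]
side 0.185 102 [ 0.5132 -0.1558]
side 0.118 410 [ 0.5135 -0.1571]
side top plane [0.0339 0.0221 0.2093] [ 0.5123 -0.1568  0.2094]
wrist 0.165 238 [ 0.5133 -0.1559]
wrist 0.185 124 [ 0.5136 -0.1562]
scene left 111 [(40, 126), (48, 118), (56, 112), (64, 105), (72, 99), (80, 95), (88, None)]
scene right 16 [(40, None), (48, 117), (56, 111), (64, 103), (72, 97), (80, None), (88, None)]
side left 130 [(40, 124), (48, 119), (56, 112), (64, 106), (72, 99), (80, 96), (88, None)]
side right 266 [(40, 125), (48, 118), (56, 111), (64, 105), (72, 99), (80, None), (88, None)]
wrist left 367 [(40, None), (48, None), (56, None), (64, 105), (72, 99), (80, 95), (88, None)]
[ 0.50673376 -0.03894139  0.26007517]
```

View pics/m7.png

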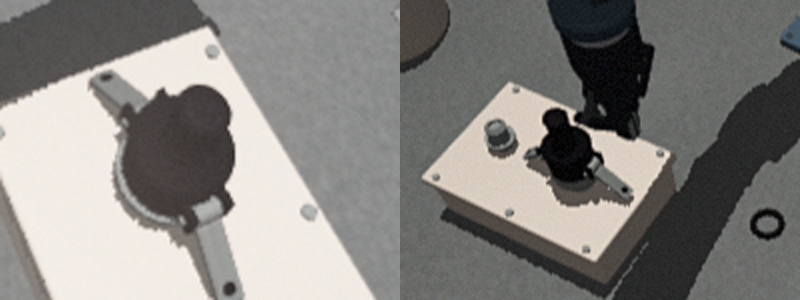

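Both arms now lie along the same line, falling from 125 to 99 mm (about 39–40° below level). The spigot is vertical with its top at about 0.209, and the robot is clear. I'll hand in.

```bash
python3 -c "
from station import ctrl
s=ctrl.sense();print(s['t'],s['contact_force']);print(ctrl.hand_in())"
```

```text
23.8333 [-0.32417695 -1.00819813  0.13744772]
the job is handed in; nothing more can be done
None
```

The larger black coupling is home on the larger adaptor with both cam arms down, right first and then left. I handed the job in at 23.8 s of the 51 s allowed; no verdict came back.

- **Seating:** the coupling went on with both arms raised and stopped within 1 mm of the expected height. Pressing with about 27 N moved it only 0.2 mm further.
- **Rocking during the right arm push:** I pushed past the arm's stop and leaned the coupling by about 0.17 rad. It settled back to about 0.045 rad when released, and pushing the left arm straightened the rest.
- **Last checks:**
  - The spigot axis is vertical to within about 1–2 mm over its height, and its top is at z ≈ 0.209 m, as expected for fully home.
  - Both arms slope about 39° below level, against the nominal 40°. The difference is within measuring noise.
  - The robot was touching nothing.
- **Disagreement:** flatness fits of the spigot top differed by a few hundredths of a radian between cameras. I put this down to depth noise because the axis fits agreed.

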